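# Fit the long pipe-rest stud in its strap bracket

## Robot

A 6-joint arm with a two-finger parallel gripper is mounted at the origin on the work surface. World frame = base frame: x ahead of the robot, y to its left, z up, the work surface at z = 0. Lengths are in mm, angles in degrees, forces in N, time in s.
With the tool pointing down it reaches from about 300 to 850 mm from the base axis. Payload 4.2 kg.
Tool frame: the origin (TCP) lies at the very end of the fingers, on their centre line; the grasp point (between the pads) lies 19 mm behind it (env.grasp_offset is the distance from the TCP to the grasp point, in mm); z points along the fingers, y is the line along which they close (so a half turn about z gives the same grasp; the last joint's range is limited). The gripper opens to 91 mm and grips with 3 to 60 N. Pads are 32 mm wide; open, the fingers measure 118 mm over their backs; the gripper's body (76 mm by 178 mm) begins 60 mm behind the grasp point.
Start: joints at [-78.151, 18.312, 89.639, -0, 72.044, -1.146], TCP at [129.298, -560.294, 175.276] pointing down, gripper open.
Joint ranges: [-177.97, 177.97], [-48.28, 115.42], [12.27, 149.76], [-77.06, 257.06], [2.81, 150.46], [-146.56, 146.56]. Speed limits (degrees/s): [147.25, 147.25, 180, 180, 180, 180].

## Interface

Orientations are given as [roll, pitch, yaw] about the fixed x, y, z axes, in that order (R = Rz(yaw) Ry(pitch) Rx(roll)).
In Python, from workcell import env gives the robot as it stands. The module is installed in compiled form; this text tells all that it offers.
- The arm moves only by the tool send_rows, never from a script. Its argument "motion" is a list of rows, each an object of numbers: "tx", "ty", "tz": the shift along the tool's x, y, z in units of 500 mm (1.0 is 500 mm); "rx", "ry", "rz": the turn, a rotation vector about the tool's x, y, z in units of 30 degrees (1.0 is 30 degrees); "gripper": the closure, from -1 (fully open) to 1 (shut). In form: [{"tx": .., "ty": .., "tz": .., "rx": .., "ry": .., "rz": .., "gripper": ..}, ...]. A call has 1 to 12 rows; each row shifts and turns the commanded pose from where the row before left it, along the tool's axes as they then stand; what a row does not reach is not made up. A row lasts 1/8 s, in which the tool goes at most 62.5 mm and 10.7 degrees, less where a joint would pass 70% of its speed; a pose out of reach is approached as far as the arm can. A call with a number of a shift or a turn outside -1 to 1 is refused whole. A call with a gripper value outside its range is refused whole. The fingers move at their own pace and stop on an object; "grip_force" is the grip in N (left out, the last holds). Time passes only in rows, so rows that do not move let the fingers close. It gives the time, the measured TCP pose, the force, the opening and the grip force at its end, in the units of the state.
- env.state(): the state, without advancing time (a new reading comes with each control period).
- env.grab_frame(name): name is "scene" or "top" or "wrist"; returns a dict with "frame" (420x560x3 uint8, red, green, blue), "vertical_fov" (degrees; the focal length in pixels is half the picture's height over the tangent of half this angle, whatever the lens; pixels are square), "cx", "cy" (the principal point, pixels), "rvec" (rotation vector, rad) and "tvec" (3), from world to camera coordinates, as OpenCV has them; the wrist camera has in their place "T_tool_cam" (4x4, takes a point from camera to tool coordinates, whose origin is the TCP and whose axes are the flange's). Camera axes: x right, y down, z forward; pixel columns grow to the right and rows downward; lengths in mm; the calibration is good to about 2 mm. A picture is of the moment at which its call begins: read the wrist's pose just before it. There is no depth.
- env.job_done(): hands the job in; it is judged then, once.
The state is a dict: "time_s": time; "qpos": joint angles; "qvel": joint speeds; "effort": joint torques, N m; "ee_pos": TCP position; "ee_rot": TCP orientation; "force": force on the tool from outside, world axes, zero at the start; "torque": the same for the moment, N m; "gripper_width": finger opening in mm; "gripper_force": force on a finger pad.
Only numpy, scipy, OpenCV 4.12 (cv2) and the standard library are available. Lean on these libraries where they do the work, as an engineer would, in place of code of your own. Each camera call takes 0.05 s, during which the arm holds its last target. There are 200 camera calls.

## Task

Two pipe-rest studs stand in the grey block. Take the long one, whose round black head stands higher, and put its rod down through the hole in the top of the aluminium strap bracket until the head rests flat on the strap; set it down rather than dropping it. Leave the short stud in its block and the red gauge head where it lies.

Things in the scene. Friction and masses are not known exactly. Their poses are not given: they have to be found in the camera images.
- long_stud: Long stud, loose, 0.16 kg: steel rod 14 mm thick, 85 mm long (last 8 mm taper to 10 mm), round black rubber head on top, 46 mm across, 34 mm tall. Origin at the rod's lower tip, z up the rod; head underside at z 85 mm, top at 119. Starts upright in a well of the grey block, tip 10 mm and head top 129 mm above the table; lift it straight up (well 40 mm deep, 17 mm wide).
- short_stud: Short stud, loose, 0.12 kg, upright in the block's other well, 110 mm away: same thickness and head, but the rod is only 45 mm long, so its head top stands 89 mm above the table. Origin at the rod's lower tip, z up. The block is fixed grey plastic, 70 x 170 x 50 mm. To be left alone.
- bracket_hole (a point): Centre of the 30 mm round hole in the strap bracket's top, at the top face, 100 mm above the table; z up. The bracket is fixed: a U of aluminium bar 60 mm wide (x), 6 mm thick, top 120 mm long (y), on two legs, bolted to a flat steel plate 130 x 200 x 4 mm. Free space below the hole: the seated long stud's tip ends 15 mm above the table.
- gauge: Vacuum gauge head lying loose on the bench, a red box 75 x 45 x 32 mm with a short steel pipe stub and flange at +x, 117 mm long in all, 0.25 kg. Origin on its underside near the middle. To be left alone.
There are look-alikes about, which are no part of the job. Leave any yellow look-alike of the long_stud alone.

How it is judged:
By the outcome, as a careful person would: the job done as asked, in the order asked, and still so for the second after the job is handed in, with the robot touching nothing.
It also fails if it takes over 38 s, if anything falls off the work surface, if the arm or the gripper's body presses on something with over 40 N, if the wrist force passes 120 N, or if a joint passes its speed limit or range.

## Working session

There is one attempt and no reset: what is moved stays moved. The work goes in short steps, Python scripts to look and compute and a tool call to move; the robot and the scene stay as the last step left them, time stands still between calls to the robot, and variables do not carry over. Pictures are saved under pics/ and viewed, at most 10 in all, crops included, and the job is handed in when it is done.

Besides the shell and the picture viewer there is one more tool, called after ">>>" as name(argument=value, ...), one argument or row to a line, values as JSON. send_rows: Moves the arm, as the interface text tells. Shifts and turns lie within -1 to 1; 1 stands for 500 mm of shift or 30 degrees of turn. Its arguments: {"type":"object","properties":{"motion":{"type":"array"},"grip_force":{"type":"number"}},"required":["motion"]}

```bash
mkdir -p pics; cat > h.py <<'E'
import numpy as np, cv2, pickle
from workcell import env
def grab(n,save=None):
    s=env.state(); f=env.grab_frame(n); f['s']=s
    if save: cv2.imwrite('pics/'+save+'.png',f['frame'][:,:,::-1])
    pickle.dump(f,open(f'pics/{save or n}.pkl','wb')); return f
def cam(f):
    h=f['frame'].shape[0]; fl=h/2/np.tan(np.radians(f['vertical_fov'])/2)
    K=np.array([[fl,0,f['cx']],[0,fl,f['cy']],[0,0,1]])
    if 'rvec' in f: return K,cv2.Rodrigues(np.array(f['rvec'],float))[0],np.array(f['tvec'],float).ravel()
    from scipy.spatial.transform import Rotation as R
    T=np.eye(4); T[:3,:3]=R.from_euler('xyz',f['s']['ee_rot'],degrees=True).as_matrix(); T[:3,3]=f['s']['ee_pos']
    C=np.linalg.inv(T@np.array(f['T_tool_cam'])); return K,C[:3,:3],C[:3,3]
def on_z(f,uv,z):
    K,R,t=cam(f); d=R.T@np.linalg.inv(K)@np.array([*uv,1.]); o=-R.T@t
    return o+d*(z-o[2])/d[2]
def proj(f,p):
    K,R,t=cam(f); q=K@(R@np.array(p,float)+t); return q[:2]/q[2]
E
python3 - <<'E'
from h import *
a=grab('scene','s0');b=grab('top','t0')
for f in(a,b): print(f.keys(),f['vertical_fov'],cam(f)[1:])
print(env.state())
E
```

```text
dict_keys(['frame', 'vertical_fov', 'cx', 'cy', 'rvec', 'tvec', 's']) 51.10654797023658 (array([[-0.2833284 ,  0.95882922,  0.01927549],
       [ 0.60602928,  0.19458316, -0.77127551],
       [-0.74327218, -0.20684274, -0.63620951]]), array([ 107.53757635, -272.62815935, 1383.80562511]))
dict_keys(['frame', 'vertical_fov', 'cx', 'cy', 'rvec', 'tvec', 's']) 54.197348768810244 (array([[ 0.02530923, -0.99962303,  0.01064114],
       [-0.99852522, -0.02578999, -0.04777299],
       [ 0.04802941, -0.00941635, -0.99880154]]), array([ 28.91633845, 583.00433671, 955.71629386]))
{'time_s': 0.1, 'qpos': array([-7.81517785e+01,  1.83468236e+01,  8.96990924e+01, -1.36179494e-03,
        7.20444425e+01, -1.14469219e+00]), 'qvel': array([ 0.07576802, -0.09930733, -0.13775565,  0.09245785,  0.07124141,
       -0.08526531]), 'effort': array([ 7.43188211e-04, -4.13333702e+01, -2.32508987e+01,  7.29344529e-02,
        4.21973958e-02, -5.90425884e-05]), 'ee_pos': array([ 129.17629231, -559.77376497,  174.51817518]), 'ee_rot': array([-1.79909634e+02, -5.10571864e-04,  1.29933341e+01]), 'force': array([-0.69206456,  0.35422975,  0.07302876]), 'torque': array([0.00510869, 0.03330246, 0.00952485]), 'gripper_force': 0.0, 'gripper_width': 91.5288489059148}
```

View pics/s0.png

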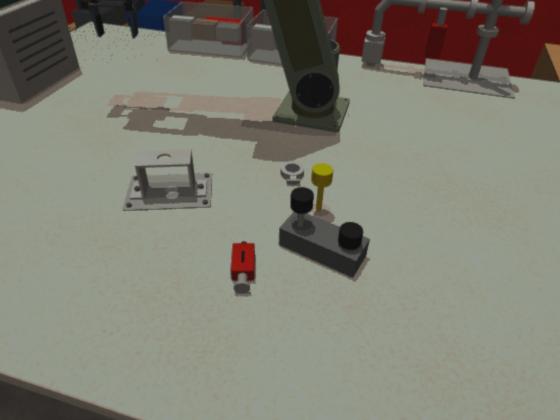

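View pics/t0.png

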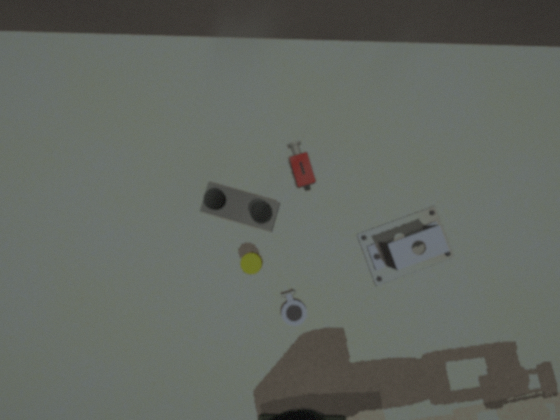

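The scene view shows these candidates: black head high at (302,201), which is the long stud; black head low at (350,236), the short one; and a yellow look-alike at (322,175). In the top view they are at (261,211), (214,199) and (251,263), and the bracket hole is near (419,247). I choose the black head at scene (302,201) and check it in a close crop.

```bash
python3 - <<'E'
from h import *
a=pickle.load(open('pics/s0.pkl','rb'));b=pickle.load(open('pics/t0.pkl','rb'))
A=cv2.resize(a['frame'][140:310,110:390],None,fx=2.8,fy=2.8,interpolation=2)
B=np.clip(cv2.resize(b['frame'][130:330,180:460],None,fx=2.8,fy=2.8,interpolation=2).astype(float)*1.7,0,255)[:,:,:]
cv2.imwrite('pics/c0.png',A[:,:,::-1]);cv2.imwrite('pics/c1.png',B[:,:,::-1])
L=on_z(b,(261,211),129);S=on_z(b,(214,199),89);print('long',L,'short',S,np.linalg.norm((L-S)[:2]))
print('yellow',on_z(b,(251,263),129),'hole',on_z(b,(419,247),100),'gauge',on_z(b,(303,170),32))
print(proj(a,L),proj(a,S),proj(a,on_z(b,(419,247),100)))
E
```

```text
long [570.83053505 100.42730236 129.        ] short [595.99095221 205.62518254  89.        ] 108.16487685877856
yellow [462.79944007 118.01305085 129.        ] hole [ 503.34660505 -239.49558114  100.        ] gauge [672.91797709  10.8048323   32.        ]
[300.55581105 193.83537432] [349.47824982 228.51340675] [161.76701556 156.95555833][ WARN:0@0.188] global loadsave.cpp:1063 imwrite_ Unsupported depth image for selected encoder is fallbacked to CV_8U.
```

View pics/c0.png

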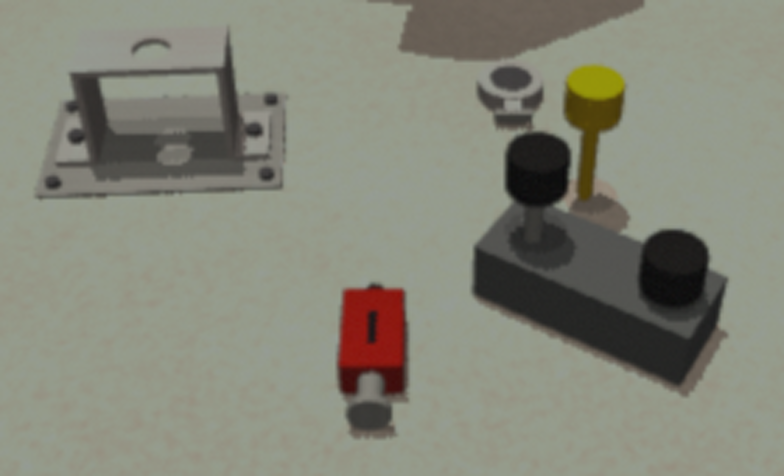

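View pics/c1.png

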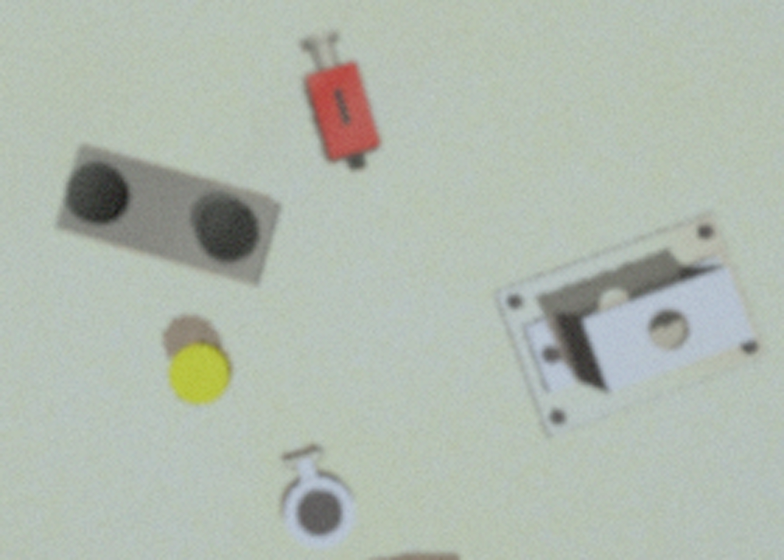

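The crops confirm it: the head at scene (302,193), above a long visible rod, is the long stud. The bracket hole in the top view is at (418.9,247.5). The bracket is on the way, so I'll look at it first.

```bash
cat >> h.py <<'E'
def go(p,s=None):
    from scipy.spatial.transform import Rotation as R
    s=s or env.state(); d=np.array(p)-s['ee_pos']; t=R.from_euler('xyz',s['ee_rot'],degrees=True).as_matrix().T@d/500
    print('pos',s['ee_pos'].round(1),s['ee_rot'].round(2),'units',t.round(4),'rows>=',np.linalg.norm(t)/.125,'t',s['time_s'],'q',s['qpos'].round(0))
E
python3 - <<'E'
from h import *
f=grab('wrist');print(f['T_tool_cam'].round(2) if hasattr(f['T_tool_cam'],'round') else f['T_tool_cam'],f['vertical_fov'])
b=pickle.load(open('pics/t0.pkl','rb'))
H=on_z(b,(418.9,247.5),100);print(H,on_z(b,(261.1,211.4),129))
go([H[0],H[1],300])
E
```

```text
[[  -0.     -0.96   -0.28   80.17]
 [   1.     -0.      0.      0.34]
 [  -0.     -0.28    0.96 -210.55]
 [   0.      0.      0.      1.  ]] 63.978800222637915
[ 502.2698826  -239.29063642  100.        ] [570.00378865 100.19592277 129.        ]
pos [ 129.2 -559.9  174.6] [-179.93   -0.     12.99] units [ 0.8712 -0.4573 -0.2501] rows>= 8.121647952241124 t 0.15 q [-78.  18.  90.   0.  72.  -1.]
```

>>> send_rows(
  motion=[
    {"tz": -0.1, "gripper": -1},
    {"tx": 0.097, "ty": -0.051, "tz": -0.019, "gripper": -1},
    {"tx": 0.097, "ty": -0.051, "tz": -0.019, "gripper": -1},
    {"tx": 0.097, "ty": -0.051, "tz": -0.019, "gripper": -1},
    {"tx": 0.097, "ty": -0.051, "tz": -0.019, "gripper": -1},
    {"tx": 0.097, "ty": -0.051, "tz": -0.019, "gripper": -1},
    {"tx": 0.097, "ty": -0.051, "tz": -0.019, "gripper": -1},
    {"tx": 0.097, "ty": -0.051, "tz": -0.019, "gripper": -1},
    {"tx": 0.097, "ty": -0.051, "tz": -0.018, "gripper": -1},
    {"tx": 0.097, "ty": -0.051, "tz": 0, "gripper": -1},
    {"gripper": -1},
    {"gripper": -1},
  ],
)

```text
invalid input at $.motion[0]: expected keys tx, ty, tz, rx, ry, rz, gripper
```

```bash
python3 - <<'E'
from h import *
f=grab('wrist','w1'); H=[502.3,-239.3,100]; print(proj(f,H)); go([570,100.2,300])
E
```

```text
[-166.85285943 -605.5510431 ]
pos [ 129.2 -560.   174.8] [-179.94   -0.     13.  ] units [ 1.1559 -1.0885 -0.2494] rows>= 12.85784402661612 t 0.2 q [-78.  18.  90.  -0.  72.  -1.]
```

View pics/w1.png

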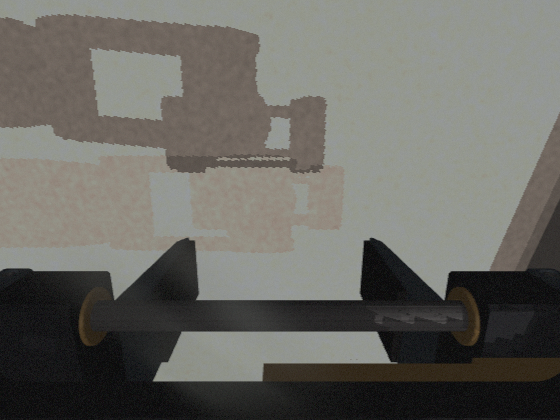

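The move was refused because every key is required in each row. This picture shows only bare bench and the arm's shadow, with the fingertips near (190,240) and (370,240).

>>> send_rows(
  motion=[
    {"tx": 0, "ty": 0, "tz": -0.1, "rx": 0, "ry": 0, "rz": 0, "gripper": -1},
    {"tx": 0.097, "ty": -0.051, "tz": -0.019, "rx": 0, "ry": 0, "rz": 0, "gripper": -1},
    {"tx": 0.097, "ty": -0.051, "tz": -0.019, "rx": 0, "ry": 0, "rz": 0, "gripper": -1},
    {"tx": 0.097, "ty": -0.051, "tz": -0.019, "rx": 0, "ry": 0, "rz": 0, "gripper": -1},
    {"tx": 0.097, "ty": -0.051, "tz": -0.019, "rx": 0, "ry": 0, "rz": 0, "gripper": -1},
    {"tx": 0.097, "ty": -0.051, "tz": -0.019, "rx": 0, "ry": 0, "rz": 0, "gripper": -1},
    {"tx": 0.097, "ty": -0.051, "tz": -0.019, "rx": 0, "ry": 0, "rz": 0, "gripper": -1},
    {"tx": 0.097, "ty": -0.051, "tz": -0.019, "rx": 0, "ry": 0, "rz": 0, "gripper": -1},
    {"tx": 0.04, "ty": -0.051, "tz": -0.018, "rx": 0, "ry": 0, "rz": 0, "gripper": -1},
    {"tx": 0, "ty": -0.051, "tz": 0, "rx": 0, "ry": 0, "rz": 0, "gripper": -1},
    {"tx": 0, "ty": 0, "tz": 0, "rx": 0, "ry": 0, "rz": 0, "gripper": -1},
    {"tx": 0, "ty": 0, "tz": 0, "rx": 0, "ry": 0, "rz": 0, "gripper": -1},
  ],
)

```text
time_s: 1.7
ee_pos: [427.1, -256.3, 300.6]
ee_rot: [180.0, 0.0, 12.9]
force: [-0.6, 0.1, 0.3]
gripper_width: 91.0
gripper_force: 0.0
```

```bash
python3 - <<'E'
from h import *
f=grab('wrist','w2'); H=[502.3,-239.3,100]; print(proj(f,H)); go([570,100.2,300])
E
```

```text
[278.56430184 118.51665562]
pos [ 427.2 -256.6  300.5] [1.7998e+02 3.0000e-02 1.2910e+01] units [ 0.4378 -0.6317  0.0007] rows>= 6.148678456801752 t 1.75 q [-32.   8.  85.  -0.  86.  45.]
```

View pics/w2.png

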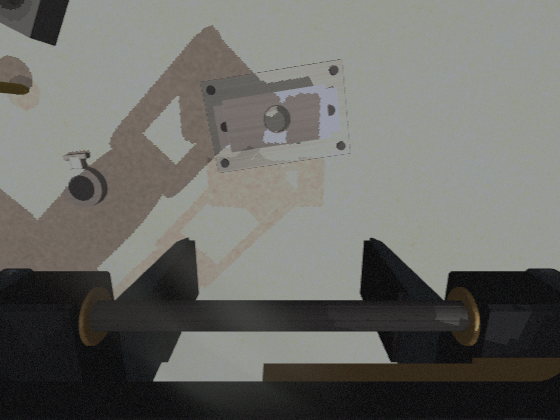

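The wrist view shows the hole at about (276.5,119); I predicted (278.6,118.5), so the two agree within about 2.5 mm. Next I go to a viewing point for the stud.

>>> send_rows(
  motion=[
    {"tx": 0.048, "ty": -0.106, "tz": 0, "rx": 0, "ry": 0, "rz": 0, "gripper": -1},
    {"tx": 0.048, "ty": -0.106, "tz": 0, "rx": 0, "ry": 0, "rz": 0, "gripper": -1},
    {"tx": 0.048, "ty": -0.106, "tz": 0, "rx": 0, "ry": 0, "rz": 0, "gripper": -1},
    {"tx": 0.048, "ty": -0.106, "tz": 0, "rx": 0, "ry": 0, "rz": 0, "gripper": -1},
    {"tx": 0.048, "ty": -0.106, "tz": 0, "rx": 0, "ry": 0, "rz": 0, "gripper": -1},
    {"tx": 0.048, "ty": -0.102, "tz": 0, "rx": 0, "ry": 0, "rz": 0, "gripper": -1},
    {"tx": 0, "ty": 0, "tz": 0, "rx": 0, "ry": 0, "rz": 0, "gripper": -1},
    {"tx": 0, "ty": 0, "tz": 0, "rx": 0, "ry": 0, "rz": 0, "gripper": -1},
  ],
)

```text
time_s: 2.75
ee_pos: [497.3, 83.4, 300.4]
ee_rot: [180.0, 0.1, 13.0]
force: [0.4, -0.8, 0.8]
gripper_width: 91.6
gripper_force: 0.0
```

```bash
python3 - <<'E'
from h import *
w=pickle.load(open('pics/w2.pkl','rb'));print('hole',on_z(w,(276.5,119),100))
f=grab('wrist','w3'); print(proj(f,[570,100.2,129])); go([570,100.2,300])
p=proj(f,[570,100.2,129]).astype(int); g=f['frame']
cv2.imwrite('pics/w3c.png',cv2.resize(g[max(0,p[1]-90):p[1]+90,p[0]-120:p[0]+120],None,fx=3,fy=3,interpolation=2)[:,:,::-1])
print(p[0]-120,max(0,p[1]-90))
E
```

```text
hole [ 501.22546328 -237.05710047  100.        ]
[278.24039644 121.04746013]
pos [497.2  83.  300.6] [1.7996e+02 3.0000e-02 1.2900e+01] units [ 0.1495 -0.001   0.001 ] rows>= 1.1963769827989585 t 2.8 q [ 8.  9. 85. -0. 87. 85.]
158 31
```

View pics/w3c.png

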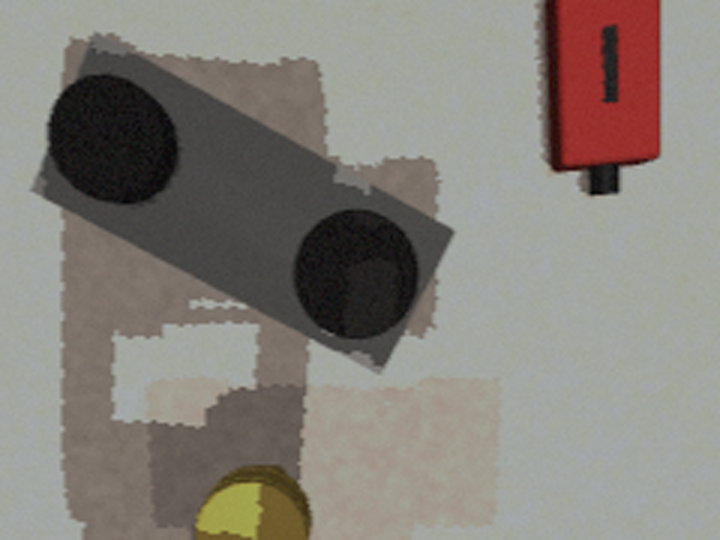

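In the crop the black long head is centred at about (357,274), which is image (277,122). The yellow one is below it and the short one at upper left. That is within 2 px of the prediction.

```bash
python3 - <<'E'
from h import *
f=pickle.load(open('pics/w3.pkl','rb')); p=on_z(f,(277,122.2),129);print(p)
go([p[0],p[1],101])
E
```

```text
[568.51225439 101.25203552 129.        ]
pos [497.2  83.  300.6] [1.7996e+02 3.0000e-02 1.2900e+01] units [ 0.1473 -0.004   0.399 ] rows>= 3.4030672573506044 t 2.8 q [ 8.  9. 85. -0. 87. 85.]
```

>>> send_rows(
  motion=[
    {"tx": 0.074, "ty": -0.003, "tz": 0, "rx": 0, "ry": 0, "rz": 0, "gripper": -1},
    {"tx": 0.074, "ty": 0, "tz": 0.05, "rx": 0, "ry": 0, "rz": 0, "gripper": -1},
    {"tx": 0, "ty": 0, "tz": 0.1, "rx": 0, "ry": 0, "rz": 0, "gripper": -1},
    {"tx": 0, "ty": 0, "tz": 0.1, "rx": 0, "ry": 0, "rz": 0, "gripper": -1},
    {"tx": 0, "ty": 0, "tz": 0.06, "rx": 0, "ry": 0, "rz": 0, "gripper": -1},
    {"tx": 0, "ty": 0, "tz": 0.05, "rx": 0, "ry": 0, "rz": 0, "gripper": -1},
    {"tx": 0, "ty": 0, "tz": 0.039, "rx": 0, "ry": 0, "rz": 0, "gripper": -1},
    {"tx": 0, "ty": 0, "tz": 0, "rx": 0, "ry": 0, "rz": 0, "gripper": -1},
    {"tx": 0, "ty": 0, "tz": 0, "rx": 0, "ry": 0, "rz": 0, "gripper": -1},
  ],
)

```text
time_s: 3.92
ee_pos: [569.8, 101.5, 102.3]
ee_rot: [180.0, -0.1, 12.9]
force: [0.3, -0.0, 0.2]
gripper_width: 91.3
gripper_force: 0.0
```

>>> send_rows(
  motion=[
    {"tx": 0, "ty": 0, "tz": 0, "rx": 0, "ry": 0, "rz": 0, "gripper": 1},
    {"tx": 0, "ty": 0, "tz": 0, "rx": 0, "ry": 0, "rz": 0, "gripper": 1},
    {"tx": 0, "ty": 0, "tz": 0, "rx": 0, "ry": 0, "rz": 0, "gripper": 1},
    {"tx": 0, "ty": 0, "tz": 0, "rx": 0, "ry": 0, "rz": 0, "gripper": 1},
    {"tx": 0, "ty": 0, "tz": 0, "rx": 0, "ry": 0, "rz": 0, "gripper": 1},
    {"tx": 0, "ty": 0, "tz": 0, "rx": 0, "ry": 0, "rz": 0, "gripper": 1},
    {"tx": 0, "ty": 0, "tz": 0, "rx": 0, "ry": 0, "rz": 0, "gripper": 1},
    {"tx": 0, "ty": 0, "tz": 0, "rx": 0, "ry": 0, "rz": 0, "gripper": 1},
  ],
  grip_force=25,
)

```text
time_s: 4.92
ee_pos: [569.0, 102.5, 101.2]
ee_rot: [180.0, 0.0, 13.0]
force: [0.4, 0.6, 0.5]
gripper_width: 13.8
gripper_force: 0.0
```

The opening is 13.8 mm with no grip force, so something is wrong. I look before doing anything else.

```bash
python3 - <<'E'
from h import *
s=env.state();print(s['gripper_width'],s['gripper_force'],s['force'])
a=grab('scene','s1');w=grab('wrist','w4')
A=cv2.resize(a['frame'][120:280,220:400],None,fx=2.2,fy=2.2,interpolation=2)
W=cv2.resize(w['frame'],(468,352))
cv2.imwrite('pics/m1.png',np.hstack([A[:352],W[:, :404]])[:,:,::-1])
E
```

```text
13.754233457720868 0.0 [0.36294963 0.56673847 0.46244637]
```

View pics/m1.png

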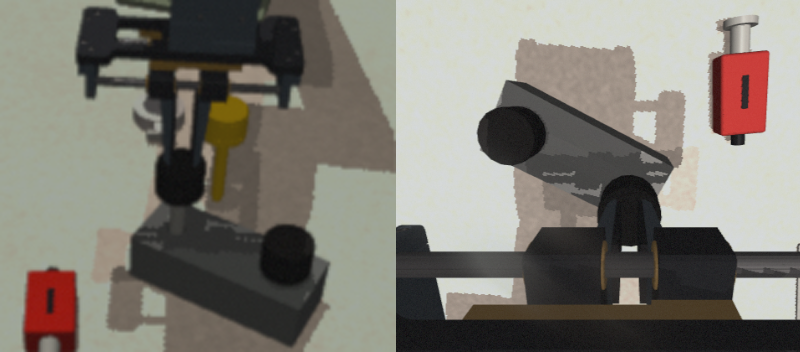

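```bash
python3 - <<'E'
from h import *
from scipy.spatial.transform import Rotation as R
w=pickle.load(open('pics/w4.pkl','rb'));a=pickle.load(open('pics/s1.pkl','rb'))
s=w['s'];M=R.from_euler('xyz',s['ee_rot'],degrees=True).as_matrix()
print(s['ee_pos'],s['ee_rot'],s['qpos'])
for n,f in(('w',w),('s',a)):
  print(n,'head top',proj(f,[568.5,101.3,129]),'under',proj(f,[568.5,101.3,95]),'tcp',proj(f,s['ee_pos']),'tips',[proj(f,s['ee_pos']+M@[x,y,0]).round(0) for x in(-16,16) for y in(-7,7)],
   'open',[proj(f,s['ee_pos']+M@[x,y,0]).round(0) for x in(-16,16) for y in(-45,45)])
# print darkness along finger region in w
g=w['frame'].sum(2)
for r in range(200,300,6): print(r,' '.join('%3d'%v for v in g[r,230:334:6]))
E
```

```text
[569.02762308 102.52836864 101.22274498] [1.79993688e+02 3.30886742e-04 1.29924711e+01] [ 9.07848366e+00  2.17688081e+01  9.56370198e+01 -7.11926933e-03
  6.25940715e+01  8.60892894e+01]
w head top [280.06618526 259.12410117] under [279.87463501 238.90011553] tcp [278.29235624 241.05667491] tips [array([268., 263.]), array([289., 263.]), array([268., 218.]), array([289., 218.])] open [array([212., 263.]), array([344., 263.]), array([210., 218.]), array([347., 218.])]
s head top [301.28065001 193.20561733] under [300.37370571 206.39537828] tcp [301.06923605 204.31548634] tips [array([305., 199.]), array([298., 199.]), array([304., 210.]), array([297., 209.])] open [array([324., 200.]), array([279., 198.]), array([324., 211.]), array([278., 208.])]
200 220 202 205 205 223 210 211 201 208 206 205 209 210 205 210 204 210 418
206 215 212 199 218 213 212 215 210 204 207 212 213 397 398 404 404 199 605
212 207 207 209 200 215 214  54  48  49  82  50 191 196 208 210 209 606 608
218 207 201 196 217 187  58  65  67  42  69  59  78  75 398 205 407 644 607
224 204 208 212 198  69  83  61  77  58
[... 248 characters left out ...]
 298 588 604 607
248 372 373 118  82 128 119  67  81  73  68  72 116 127  96  98 644 633 616
254 367 360  84 119 124 114  85  63  99  70  64  98 114 109  86 631 640 642
260 439 457  80 119 121 112  62  99  67  86  57  57 104 127  92 638 640 644
266 467 440 109 121 111 108  57  81  93  92  91  55 131 126 132 634 637 635
272 100  88  87  64 126  91  37  80  78  75  50  60 122  90  72  74  61  31
278 107 103  92  85 119  72  78  86  78  80  35  70 124 102  88  64  84  33
284 109  90  92  77 115  57  61  87  86  66  30  63 109  96  64  76  85  86
290 120  77  95 183 133  88  80  76  57  85  78  83 117 165  76  79  77  51
296 105 108 111 211 136  99  62 638 642 633  77 111 117 180  86  79  51  53
```

The projections explain the miss. The fingertips in the images end about 35–40 mm above the reported TCP, so the fingers closed in free air above the head, whose top is at 129 mm. I raise, open, and measure that offset.

>>> send_rows(
  motion=[
    {"tx": 0, "ty": 0, "tz": -0.1, "rx": 0, "ry": 0, "rz": 0, "gripper": -1},
    {"tx": 0, "ty": 0, "tz": -0.06, "rx": 0, "ry": 0, "rz": 0, "gripper": -1},
    {"tx": 0, "ty": 0, "tz": 0, "rx": 0, "ry": 0, "rz": 0, "gripper": -1},
    {"tx": 0, "ty": 0, "tz": 0, "rx": 0, "ry": 0, "rz": 0, "gripper": -1},
    {"tx": 0, "ty": 0, "tz": 0, "rx": 0, "ry": 0, "rz": 0, "gripper": -1},
    {"tx": 0, "ty": 0, "tz": 0, "rx": 0, "ry": 0, "rz": 0, "gripper": -1},
    {"tx": 0, "ty": 0, "tz": 0, "rx": 0, "ry": 0, "rz": 0, "gripper": -1},
    {"tx": 0, "ty": 0, "tz": 0, "rx": 0, "ry": 0, "rz": 0, "gripper": -1},
    {"tx": 0, "ty": 0, "tz": 0, "rx": 0, "ry": 0, "rz": 0, "gripper": -1},
  ],
)

```text
time_s: 6.15
ee_pos: [569.0, 102.6, 181.2]
ee_rot: [180.0, 0.0, 13.0]
force: [-0.5, 1.0, 0.8]
gripper_width: 90.3
gripper_force: 0.0
```

```bash
python3 - <<'E'
from h import *
from scipy.spatial.transform import Rotation as R
print('grasp_offset',env.grasp_offset)
w=grab('wrist','w5');a=grab('scene','s2');s=a['s'];print(s['ee_pos'],s['gripper_width'])
g=pickle.load(open('pics/w1.pkl','rb'));print(g['cx'],g['cy']);G=g['frame'].sum(2)
for r in range(230,310,6):
  d=G[r]; i=[c for c in range(150,280) if d[c]<200]; j=[c for c in range(281,420) if d[c]<200]
  print(r,i[:1],i[-1:],j[:1],j[-1:])
M=R.from_euler('xyz',s['ee_rot'],degrees=True).as_matrix()
for h in(0,20,40): print(h,'scene tips',[proj(a,s['ee_pos']+M@[0,y,-h]).round(1) for y in(-50,50)])
A=cv2.resize(a['frame'][90:260,220:400],None,fx=3.3,fy=3.3,interpolation=2)
cv2.imwrite('pics/m2.png',A[:,:,::-1])
E
```

```text
grasp_offset 18.8
[569.0192931  102.57690606 181.20268359] 91.16315693031582
278.9062445640049 215.5092348715833
230 [] [] [] []
236 [] [] [] []
242 [177] [194] [364] [381]
248 [170] [194] [364] [388]
254 [164] [194] [363] [394]
260 [158] [195] [363] [400]
266 [151] [195] [362] [407]
272 [150] [196] [362] [413]
278 [150] [196] [361] [419]
284 [150] [197] [361] [419]
290 [150] [197] [361] [419]
296 [150] [196] [361] [419]
302 [150] [279] [281] [419]
308 [150] [279] [281] [419]
0 scene tips [array([330.1, 173.3]), array([276.8, 170.5])]
20 scene tips [array([331.1, 164.5]), array([277. , 161.8])]
40 scene tips [array([332.2, 155.5]), array([277.2, 152.7])]
```

View pics/m2.png

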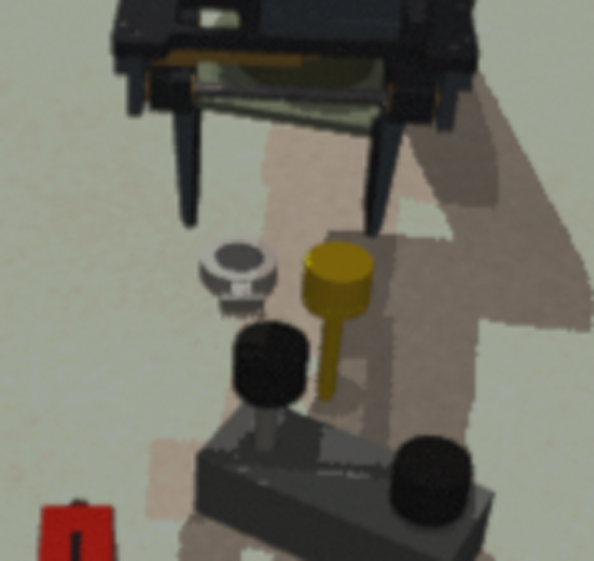

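The fingertips in the scene view are at (277,158) and (333,161), which puts them about 40 mm behind the reported TCP; the wrist view agrees. The stud is still upright. I want the real tips at z ≈ 103, so the reported TCP goes to ≈ 63.

>>> send_rows(
  motion=[
    {"tx": 0, "ty": 0, "tz": 0.08, "rx": 0, "ry": 0, "rz": 0, "gripper": -1},
    {"tx": 0, "ty": 0, "tz": 0.06, "rx": 0, "ry": 0, "rz": 0, "gripper": -1},
    {"tx": 0, "ty": 0, "tz": 0.05, "rx": 0, "ry": 0, "rz": 0, "gripper": -1},
    {"tx": 0, "ty": 0, "tz": 0.046, "rx": 0, "ry": 0, "rz": 0, "gripper": -1},
    {"tx": 0, "ty": 0, "tz": 0, "rx": 0, "ry": 0, "rz": 0, "gripper": -1},
    {"tx": 0, "ty": 0, "tz": 0, "rx": 0, "ry": 0, "rz": 0, "gripper": -1},
  ],
)

```text
time_s: 7.0
ee_pos: [569.8, 102.7, 64.2]
ee_rot: [180.0, -0.1, 13.0]
force: [0.1, 0.2, 0.9]
gripper_width: 91.3
gripper_force: 0.0
```

>>> send_rows(
  motion=[
    {"tx": 0, "ty": 0, "tz": 0, "rx": 0, "ry": 0, "rz": 0, "gripper": 1},
    {"tx": 0, "ty": 0, "tz": 0, "rx": 0, "ry": 0, "rz": 0, "gripper": 1},
    {"tx": 0, "ty": 0, "tz": 0, "rx": 0, "ry": 0, "rz": 0, "gripper": 1},
    {"tx": 0, "ty": 0, "tz": 0, "rx": 0, "ry": 0, "rz": 0, "gripper": 1},
    {"tx": 0, "ty": 0, "tz": 0, "rx": 0, "ry": 0, "rz": 0, "gripper": 1},
    {"tx": 0, "ty": 0, "tz": 0, "rx": 0, "ry": 0, "rz": 0, "gripper": 1},
    {"tx": 0, "ty": 0, "tz": 0, "rx": 0, "ry": 0, "rz": 0, "gripper": 1},
  ],
  grip_force=25,
)

```text
time_s: 7.88
ee_pos: [569.0, 102.6, 63.2]
ee_rot: [180.0, -0.0, 13.0]
force: [0.1, 0.0, 1.7]
gripper_width: 45.5
gripper_force: 25.0
```

>>> send_rows(
  motion=[
    {"tx": 0, "ty": 0, "tz": -0.03, "rx": 0, "ry": 0, "rz": 0, "gripper": 1},
    {"tx": 0, "ty": 0, "tz": -0.05, "rx": 0, "ry": 0, "rz": 0, "gripper": 1},
    {"tx": 0, "ty": 0, "tz": -0.06, "rx": 0, "ry": 0, "rz": 0, "gripper": 1},
    {"tx": 0, "ty": 0, "tz": -0.07, "rx": 0, "ry": 0, "rz": 0, "gripper": 1},
    {"tx": 0, "ty": 0, "tz": -0.06, "rx": 0, "ry": 0, "rz": 0, "gripper": 1},
    {"tx": 0, "ty": 0, "tz": -0.03, "rx": 0, "ry": 0, "rz": 0, "gripper": 1},
    {"tx": 0, "ty": 0, "tz": 0, "rx": 0, "ry": 0, "rz": 0, "gripper": 1},
    {"tx": 0, "ty": 0, "tz": 0, "rx": 0, "ry": 0, "rz": 0, "gripper": 1},
  ],
)

```text
time_s: 8.88
ee_pos: [568.1, 102.4, 211.9]
ee_rot: [-180.0, 0.2, 13.0]
force: [-0.4, -0.3, -1.5]
gripper_width: 45.7
gripper_force: 25.0
```

```bash
python3 - <<'E'
from h import *
s=env.state();print(s['gripper_width'],s['gripper_force'],s['force'])
go([501.5,-238,s['ee_pos'][2]])
E
```

```text
45.69761085886835 24.99938428401947 [-0.38570591 -0.32477507 -1.51089981]
pos [568.1 102.4 211.9] [-1.7999e+02  1.6000e-01  1.2990e+01] units [-0.283   0.6334  0.0007] rows>= 5.5500138887616925 t 8.875 q [ 9. 17. 86. -0. 77. 86.]
```

The stud is held: the lift shows its weight (−1.5 N), the opening is 45.7 mm and the grip 25 N. Now over the hole.

>>> send_rows(
  motion=[
    {"tx": -0.02, "ty": 0.045, "tz": 0, "rx": 0, "ry": 0, "rz": 0, "gripper": 1},
    {"tx": -0.04, "ty": 0.09, "tz": 0, "rx": 0, "ry": 0, "rz": 0, "gripper": 1},
    {"tx": -0.043, "ty": 0.095, "tz": 0, "rx": 0, "ry": 0, "rz": 0, "gripper": 1},
    {"tx": -0.043, "ty": 0.095, "tz": 0, "rx": 0, "ry": 0, "rz": 0, "gripper": 1},
    {"tx": -0.043, "ty": 0.095, "tz": 0, "rx": 0, "ry": 0, "rz": 0, "gripper": 1},
    {"tx": -0.04, "ty": 0.09, "tz": 0, "rx": 0, "ry": 0, "rz": 0, "gripper": 1},
    {"tx": -0.034, "ty": 0.078, "tz": 0, "rx": 0, "ry": 0, "rz": 0, "gripper": 1},
    {"tx": -0.02, "ty": 0.045, "tz": 0, "rx": 0, "ry": 0, "rz": 0, "gripper": 1},
    {"tx": 0, "ty": 0, "tz": 0, "rx": 0, "ry": 0, "rz": 0, "gripper": 1},
    {"tx": 0, "ty": 0, "tz": 0, "rx": 0, "ry": 0, "rz": 0, "gripper": 1},
  ],
)

```text
time_s: 10.12
ee_pos: [502.0, -236.7, 212.3]
ee_rot: [-179.9, 0.1, 13.0]
force: [0.0, 0.3, -1.7]
gripper_width: 45.5
gripper_force: 25.0
```

```bash
python3 - <<'E'
from h import *
go([501.5,-238,155]); a=grab('scene','s3');
A=cv2.resize(a['frame'][80:220,100:240],None,fx=4,fy=4,interpolation=2);cv2.imwrite('pics/m3.png',A[:,:,::-1])
p=a['s']['ee_pos'];z=p[2]-53
for q in([p[0],p[1],z],[p[0],p[1],z+85],[501.5,-238,100]): print((proj(a,q)-[100,80])*4)
E
```

```text
pos [ 502.  -236.7  212.3] [-1.799e+02  7.000e-02  1.300e+01] units [-0.0014  0.0024  0.1147] rows>= 0.9175273975242964 t 10.125 q [-26.  15.  88.   0.  76.  51.]
[236.64926136 217.137495  ]
[211.47593885  74.69571493]
[251.01283902 306.53440552]
```

View pics/m3.png

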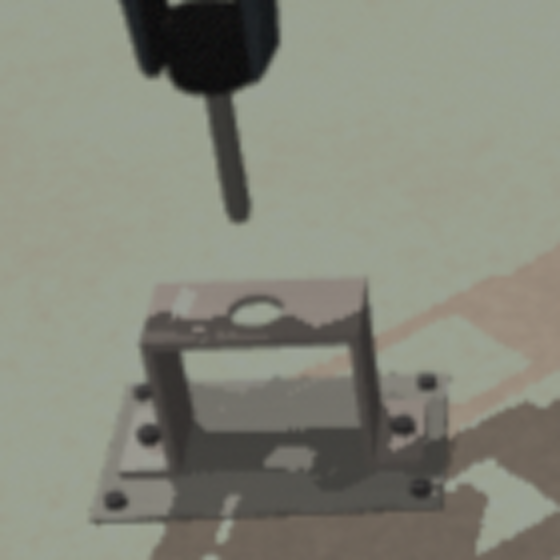

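The rod hangs upright with its tip at crop (238,217), as predicted. The hole centre is at about (257,311), which is within 3 mm of where I aimed, and the clearance is 8 mm. I lower it into the hole.

>>> send_rows(
  motion=[
    {"tx": 0, "ty": 0, "tz": 0.04, "rx": 0, "ry": 0, "rz": 0, "gripper": 1},
    {"tx": 0, "ty": 0, "tz": 0.04, "rx": 0, "ry": 0, "rz": 0, "gripper": 1},
    {"tx": 0, "ty": 0, "tz": 0.03, "rx": 0, "ry": 0, "rz": 0, "gripper": 1},
    {"tx": 0, "ty": 0, "tz": 0.02, "rx": 0, "ry": 0, "rz": 0, "gripper": 1},
    {"tx": 0, "ty": 0, "tz": 0.02, "rx": 0, "ry": 0, "rz": 0, "gripper": 1},
    {"tx": 0, "ty": 0, "tz": 0, "rx": 0, "ry": 0, "rz": 0, "gripper": 1},
  ],
)

```text
time_s: 10.92
ee_pos: [502.0, -237.4, 137.6]
ee_rot: [-180.0, 0.1, 13.0]
force: [0.2, -0.4, -1.5]
gripper_width: 45.8
gripper_force: 25.0
```

>>> send_rows(
  motion=[
    {"tx": 0, "ty": 0, "tz": 0.03, "rx": 0, "ry": 0, "rz": 0, "gripper": 1},
    {"tx": 0, "ty": 0, "tz": 0.04, "rx": 0, "ry": 0, "rz": 0, "gripper": 1},
    {"tx": 0, "ty": 0, "tz": 0.03, "rx": 0, "ry": 0, "rz": 0, "gripper": 1},
    {"tx": 0, "ty": 0, "tz": 0.02, "rx": 0, "ry": 0, "rz": 0, "gripper": 1},
    {"tx": 0, "ty": 0, "tz": 0.009, "rx": 0, "ry": 0, "rz": 0, "gripper": 1},
    {"tx": 0, "ty": 0, "tz": 0, "rx": 0, "ry": 0, "rz": 0, "gripper": 1},
    {"tx": 0, "ty": 0, "tz": 0, "rx": 0, "ry": 0, "rz": 0, "gripper": 1},
  ],
)

```text
time_s: 11.8
ee_pos: [502.8, -237.9, 74.3]
ee_rot: [179.9, -0.1, 13.0]
force: [-0.8, -0.0, -1.1]
gripper_width: 45.4
gripper_force: 25.0
```

>>> send_rows(
  motion=[
    {"tx": 0, "ty": 0, "tz": 0.002, "rx": 0, "ry": 0, "rz": 0, "gripper": 1},
    {"tx": 0, "ty": 0, "tz": 0.002, "rx": 0, "ry": 0, "rz": 0, "gripper": 1},
    {"tx": 0, "ty": 0, "tz": 0, "rx": 0, "ry": 0, "rz": 0, "gripper": 1},
  ],
)

```text
time_s: 12.18
ee_pos: [502.3, -237.6, 71.7]
ee_rot: [180.0, 0.0, 13.0]
force: [0.1, -0.2, -1.6]
gripper_width: 45.4
gripper_force: 25.0
```

>>> send_rows(
  motion=[
    {"tx": 0, "ty": 0, "tz": 0.002, "rx": 0, "ry": 0, "rz": 0, "gripper": 1},
    {"tx": 0, "ty": 0, "tz": 0.002, "rx": 0, "ry": 0, "rz": 0, "gripper": 1},
    {"tx": 0, "ty": 0, "tz": 0, "rx": 0, "ry": 0, "rz": 0, "gripper": 1},
  ],
)

```text
time_s: 12.55
ee_pos: [502.2, -237.6, 69.6]
ee_rot: [-180.0, 0.0, 13.0]
force: [0.0, 0.0, -1.1]
gripper_width: 45.6
gripper_force: 25.0
```

>>> send_rows(
  motion=[
    {"tx": 0, "ty": 0, "tz": 0.002, "rx": 0, "ry": 0, "rz": 0, "gripper": 1},
    {"tx": 0, "ty": 0, "tz": 0, "rx": 0, "ry": 0, "rz": 0, "gripper": 1},
    {"tx": 0, "ty": 0, "tz": 0, "rx": 0, "ry": 0, "rz": 0, "gripper": 1},
  ],
)

```text
time_s: 12.92
ee_pos: [502.3, -237.7, 68.8]
ee_rot: [180.0, 0.0, 13.0]
force: [-0.4, 0.5, -0.9]
gripper_width: 45.4
gripper_force: 25.0
```

>>> send_rows(
  motion=[
    {"tx": 0, "ty": 0, "tz": 0.002, "rx": 0, "ry": 0, "rz": 0, "gripper": 1},
    {"tx": 0, "ty": 0, "tz": 0, "rx": 0, "ry": 0, "rz": 0, "gripper": 1},
    {"tx": 0, "ty": 0, "tz": 0, "rx": 0, "ry": 0, "rz": 0, "gripper": 1},
  ],
)

```text
time_s: 13.3
ee_pos: [502.4, -237.7, 68.2]
ee_rot: [180.0, -0.0, 13.0]
force: [-0.8, 0.6, 3.3]
gripper_width: 45.4
gripper_force: 25.0
```

>>> send_rows(
  motion=[
    {"tx": 0, "ty": 0, "tz": 0.002, "rx": 0, "ry": 0, "rz": 0, "gripper": 1},
    {"tx": 0, "ty": 0, "tz": 0, "rx": 0, "ry": 0, "rz": 0, "gripper": 1},
    {"tx": 0, "ty": 0, "tz": 0, "rx": 0, "ry": 0, "rz": 0, "gripper": 1},
  ],
)

```text
time_s: 13.68
ee_pos: [502.5, -237.8, 68.2]
ee_rot: [180.0, -0.0, 13.0]
force: [-3.2, 1.2, 10.1]
gripper_width: 45.1
gripper_force: 25.0
```

Contact came at TCP z 68.2, exactly the predicted seat. I relieve the press, release and retreat upward.

>>> send_rows(
  motion=[
    {"tx": 0, "ty": 0, "tz": -0.002, "rx": 0, "ry": 0, "rz": 0, "gripper": 1},
    {"tx": 0, "ty": 0, "tz": 0, "rx": 0, "ry": 0, "rz": 0, "gripper": 0.5},
    {"tx": 0, "ty": 0, "tz": 0, "rx": 0, "ry": 0, "rz": 0, "gripper": -1},
    {"tx": 0, "ty": 0, "tz": 0, "rx": 0, "ry": 0, "rz": 0, "gripper": -1},
    {"tx": 0, "ty": 0, "tz": 0, "rx": 0, "ry": 0, "rz": 0, "gripper": -1},
    {"tx": 0, "ty": 0, "tz": 0, "rx": 0, "ry": 0, "rz": 0, "gripper": -1},
    {"tx": 0, "ty": 0, "tz": 0, "rx": 0, "ry": 0, "rz": 0, "gripper": -1},
    {"tx": 0, "ty": 0, "tz": 0, "rx": 0, "ry": 0, "rz": 0, "gripper": -1},
  ],
)

```text
time_s: 14.68
ee_pos: [502.3, -237.7, 67.7]
ee_rot: [180.0, -0.0, 13.0]
force: [-0.4, -0.2, 0.0]
gripper_width: 91.2
gripper_force: 0.0
```

>>> send_rows(
  motion=[
    {"tx": 0, "ty": 0, "tz": -0.03, "rx": 0, "ry": 0, "rz": 0, "gripper": -1},
    {"tx": 0, "ty": 0, "tz": -0.06, "rx": 0, "ry": 0, "rz": 0, "gripper": -1},
    {"tx": 0, "ty": 0, "tz": -0.09, "rx": 0, "ry": 0, "rz": 0, "gripper": -1},
    {"tx": 0, "ty": 0, "tz": -0.09, "rx": 0, "ry": 0, "rz": 0, "gripper": -1},
    {"tx": -0.05, "ty": 0, "tz": -0.07, "rx": 0, "ry": 0, "rz": 0, "gripper": -1},
    {"tx": -0.08, "ty": 0, "tz": 0, "rx": 0, "ry": 0, "rz": 0, "gripper": -1},
    {"tx": 0, "ty": 0, "tz": 0, "rx": 0, "ry": 0, "rz": 0, "gripper": -1},
    {"tx": 0, "ty": 0, "tz": 0, "rx": 0, "ry": 0, "rz": 0, "gripper": -1},
  ],
)

```text
time_s: 15.68
ee_pos: [439.5, -252.3, 238.4]
ee_rot: [180.0, -0.1, 13.0]
force: [0.5, 0.5, -0.6]
gripper_width: 91.5
gripper_force: 0.0
```

```bash
python3 - <<'E'
from h import *
a=grab('scene','s4');w=grab('wrist','w6');b=pickle.load(open('pics/s0.pkl','rb'))
# all checks numeric: head blob near bracket, in scene; and change of the other things vs start
k=cv2.inRange(a['frame'][110:210,110:230],(0,0,0),(45,45,45));n,l,st,c=cv2.connectedComponentsWithStats(k)
print('dark blobs',[(st[i].tolist(),(c[i]+[110,110]).round(1).tolist()) for i in range(1,n) if st[i][4]>60])
for z in(100,117,134): print('expected',z,proj(a,[502.4,-237.7,z]))
for z in(134,): print('wrist exp',proj(w,[502.4,-237.7,z]))
for f in(b,a):
  for nm,lo,hi in(('red',(120,0,0),(255,60,60)),('yel',(100,90,0),(255,255,50))):
    m=cv2.moments(cv2.inRange(f['frame'][140:310,215:400],lo,hi),True);print(nm,m['m00'],m['m10']/m['m00'],m['m01']/m['m00'])
  m=cv2.moments(cv2.inRange(f['frame'][222:255,335:366],(0,0,0),(30,30,30)),True);print('short',m['m00'],m['m10']/m['m00'],m['m01']/m['m00'])
print(env.state()['force'])
E
```

```text
dark blobs [([42, 30, 21, 22, 384], [161.9, 150.8])]
expected 100 [162.68324323 156.87008335]
expected 117 [161.56660712 150.58089711]
expected 134 [160.42517978 144.15208023]
wrist exp [278.38516444 134.07098718]
red 532.0 27.43045112781955 117.05263157894737
yel 195.0 107.37948717948719 29.4
short 453.0 14.730684326710817 15.072847682119205
red 539.0 27.499072356215212 117.15769944341373
yel 210.0 107.19047619047619 29.095238095238095
short 414.0 14.642512077294686 15.83574879227053
[-0.03516964  0.49812862 -0.10326537]
```

The head blob is at (161.9,150.8) and a seated head should be at (161.6,150.6). The gauge, the yellow stud and the short stud have not moved.

```bash
python3 -c "
from workcell import env
print(env.job_done())"
```

```text
the job is handed in; nothing more can be done
None
```

The long stud is through the bracket hole with its head resting on the strap, set down and released; the short stud, red gauge head and yellow look-alike were left in place, and the job was handed in at about 16 s; the hand-in gave no verdict.

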